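# Clamp a glued cupboard foot

## Robot

A 6-joint arm with a two-finger parallel gripper is mounted at the origin on the work surface. World frame = base frame: x ahead of the robot, y to its left, z up, the work surface at z = 0. Lengths are in m, angles in degrees, forces in N, time in s.
With the tool pointing down it reaches from about 0.35 to 0.875 m from the base axis. Payload 4.2 kg.
Tool frame: the origin (TCP) lies midway between the tips of the shut fingers; the grasp point (between the pads) lies 19 mm behind it; z points along the fingers, y is the line along which they close (so a half turn about z gives the same grasp; the last joint's range is limited). The gripper opens to 87 mm and grips with 3 to 60 N. Pads are 19 mm wide; open, the fingers measure 117 mm over their backs; the gripper's body (75 mm by 190 mm) begins 51 mm behind the grasp point.
Start: joints at [-54.282, 22.042, 0.453, 0, -68.411, -14.817], TCP at [0.223, -0.584, 0.223] pointing down, gripper open.
Joint ranges: [-179.83, 179.83], [-69.29, 118.12], [-61.27, 80.66], [-181.25, 117.63], [-171.15, -9.14], [-177.46, 177.46]. Speed limits (degrees/s): [159.86, 159.86, 180, 180, 180, 180].

## Interface

Orientations are given as [roll, pitch, yaw] about the fixed x, y, z axes, in that order (R = Rz(yaw) Ry(pitch) Rx(roll)).
In Python, from workcell import env gives the robot as it stands. The module is installed in compiled form; this text tells all that it offers. Calls block until the motion is done:
- env.goto(position, orientation): joint-space move of the TCP to a pose.
- env.move_straight(position, rotation=None, rate=0.15, force_limit=None): straight line of the TCP; rotation=None keeps the orientation; rate is the mean speed in m/s. With force_limit (N) it stops when the force on the tool has changed by that much, and returns True; else False.
- env.set_joints(angles): joint-space move.
- env.gripper_to(opening, grasp_force=None): opening from 0.0 (shut) to 1.0 (fully open); grasp_force is the grip in N (None keeps the last); returns when the fingers have stopped.
- env.dwell(seconds).
- env.inverse_kinematics(position, orientation): joint angles nearest the present ones, or None.
- env.read_state(): the state.
- env.grab_frame(name): name is "scene" or "top" or "wrist"; returns a dict with "image" (400x640x3 uint8, blue, green, red), "fx", "fy", "cx", "cy" (pixels), "position" and "orientation" of the camera in the world. Camera axes: x right, y up, looking along -z (the intrinsics and any distortion apply to the point x, -y, -z); pixel columns grow to the right and rows downward; lengths in m; the calibration is good to about 2 mm. The wrist camera is an equidistant fisheye: a pixel r from the principal point sees the ray r / f radians off the axis. A picture is of the moment at which its call begins. There is no depth.
A pose or a line that the arm cannot do raises env.Unreachable and nothing moves.
- env.close_job(): hands the job in; it is judged then, once.
Trained networks look in a picture, given as the dict that the camera call returned (one of the last four; its "shot" number tells which), for a name from the list of things; names that differ only in an ending like _2 or _b are one class to them, and where a whole thing is asked for, a point or a joint stands for the part that bears it (a point fixed in the world has none). Each returns a list of dicts, best first, with "score" (0 to 1); they miss things now and then, are a little off and sometimes report something else, mostly with a low value. They report only what shows in the picture. A call takes as long as a camera call. They do not tell look-alikes from the thing itself.
- env.search_frame(picture, thing): "xyz" ([x, y, z] in m, in world coordinates, good to about 4 mm: the middle of the surface that is visible of it).
- env.trace(picture, thing): "mask" (400x640 bool, what is visible of it).
The state is a dict: "clock": time; "joint_positions": joint angles; "qvel": joint speeds; "joint_torque": joint torques, N m; "position": TCP position; "tool_rot": TCP orientation; "force": force on the tool from outside, world axes, zero at the start; "wrist_torque": the same for the moment, N m; "opening": opening from 0.0 (shut) to 1.0 (fully open); "finger_force": force on a finger pad.
Only numpy, scipy, OpenCV 4.12 (cv2) and the standard library are available. Lean on these libraries where they do the work, as an engineer would, in place of code of your own. Each camera call takes 0.05 s, during which the arm holds its last target. There are 200 camera calls.

## Task

Stand the freshly glued wooden cupboard foot upright on the clamp board between the steel jaw and the rubber pad, centred on the bar with its glue seam crosswise to it, and let go of it. Then pump the trigger (move the rod by nothing else) until the pad presses the foot against the jaw with its spring squeezed about halfway, never all the way in, and finish with the gripper still holding the trigger squeezed, because the pad eases off as soon as it is let go. Leave the bottle, padlock and horseshoe where they are.

Things in the scene. Friction and masses are not known exactly. Their poses are not given: they have to be found in the camera images.
- clamp: One-hand bar clamp fixed on a wooden board 300 x 100 x 18 mm. Origin: centre of the board's underside. x: along the bar, from handle to steel jaw (pressing direction); z up. In mm: jaw 26 thick, 70 wide, face at x 110, top z 78; housing x -78 to -16, y +-15, top z 93; black fixed handle x -77 to -61, 26 wide, top z 150; trigger pivot x -40, z 84, before the handle; rod along y 0, z 40.
- bed (a point): Point on the board's top, 18 mm above the table, on the bar axis, where the middle of the foot's underside is when the foot is pressed to the fixed jaw (25 mm from the jaw's face). Axes as the clamp's. At the start jaw and pad are 72 to 90 mm apart, open above and at both sides. A pad that meets a loose foot pushes it along to the jaw.
- handle_grip (a point): Middle of the fixed handle's rear face (away from the trigger), 125 mm above the table, 25 mm below the handle's top. Axes as the clamp's. From here to the trigger's front face: 52 mm with the trigger at rest, 36 mm fully squeezed, so from above one finger fits behind the handle and one before the trigger.
- trigger_face (a point): Point on the trigger's front face (away from the handle), at rest 125 mm above the table. The trigger is a steel bar, 12 mm diameter with a 16 mm wide black grip, 62 mm long from its pivot, its top about 150 mm above the table. Its axes tilt with it.
- trigger (a joint): Trigger angle, rad: 0 at rest (leaning 0.22 from the handle) to 0.40 fully squeezed to the handle (17 mm of travel at 125 mm height). Springs back; takes 2 to 4 N there, up to 16 N with the pad pressed. Squeezing drives the rod forward by a pawl: 10 mm a full stroke less 0 to 4 mm idle at its start, usually 8 mm net. Let it return fully to take the next teeth (4 mm apart).
- rod (a joint): How far the rod has come forward, m: 0 to 0.056; 0.004 to 0.022 at the start. The pad meets a foot that stands against the jaw at 0.044. Only 3 N of friction holds the rod when the trigger is let go: a pressed pad then pushes it back until its spring is down to about 2 mm.
- pad (a joint): How far the sprung pad is pushed into the rod's end, m: 0 free, 0.010 all the way in, 1.6 N per mm. Its brass stem with coils shortens by this much. About 0.005 is halfway.
- pad_face (a point): Centre of the round black rubber pad's front face (36 mm diameter), 40 mm above the table. Axes as the clamp's.
- foot: Square-cut wooden cupboard foot, loose, about 0.12 kg: block 50 mm (x) x 40 mm (y) x 50 mm high, with a round dowel stub (16 mm diameter, 18 mm high) on its top. A pale glue seam runs across its middle in the y-z plane, so that its x axis (either way round) must lie along the clamp's bar. Origin: centre of its underside. Starts upright on the table to the robot's right.
- washing_up_bottle: White plastic washing-up bottle with a red cap, 66 mm diameter, 187 mm tall, loose; leave alone. Origin: centre of its underside.
- padlock: Steel padlock lying flat, 40 x 34 x 24 mm with its shackle out along +x to 50 mm, loose; leave alone. Origin: underside of the lock case.
- horseshoe: Rusty iron horseshoe lying flat, about 115 mm across and 12 mm thick, open to its -x, loose; leave alone. Origin: middle of its curve, at table height.
Not all that is in view belongs to the job. Of the things shaped like the foot, the wooden one is meant.

How it is judged (in metres and radians):
On the way, in this order (a step that is already met when the one before it is completed fails the run):
1. the foot stands released on the clamp board between jaw and pad (z of foot in the frame of clamp between 0.014 and 0.022 m and x of foot in the frame of clamp between 0.03 and 0.09 m and y of foot in the frame of clamp between -0.016 and 0.016 m and angle between the x axis of foot and the x axis of clamp, either way round below 0.25 rad and angle between foot's own z axis and vertical below 0.1 rad and contact force between the fingers and foot below 0.1 N), for 0.3 s.
2. the pad presses the foot while the fingers hold the trigger (value of joint pad above 0.002 m and contact force between the fingers and trigger above 1 N and contact force between pad and foot above 2 N), for 0.2 s.
At the end, for the whole second after the job is handed in: The foot stands upright on the board, seam crosswise (within 0.12 rad), within 16 mm of the bar axis, pressed flat against the fixed jaw by the pad whose spring is pushed in 2.5 to 8 mm; the fingers still hold the trigger squeezed (over 1 N) and nothing of the robot touches the foot; all at rest (value of joint pad between 0.0025 and 0.008 m and contact force between pad and foot above 3 N and contact force between the fingers and trigger above 1 N and contact force between each of the arm, the fingers and foot below 0.1 N and z of foot in the frame of clamp between 0.014 and 0.022 m and x of foot in the frame of clamp between 0.078 and 0.092 m and y of foot in the frame of clamp between -0.016 and 0.016 m and angle between the x axis of foot and the x axis of clamp, either way round below 0.12 rad and angle between foot's own z axis and vertical below 0.1 rad and linear speed of foot below 0.01 m/s and velocity of joint rod between -0.003 and 0.003 m/s); the arm keeps its last pose, push and grip.
It fails at once if the pad's spring is squeezed all the way in (crushing) (value of joint pad above 0.0094 m).
It fails at once if the robot pushes the rod or the pad directly (contact force between any of the fingers, the arm and rod above 1 N).
It fails at once if a bystander is disturbed (distance of any of washing_up_bottle, padlock, horseshoe from where it was at the start of the episode above 0.03 m).
It also fails if it takes over 72 s, if anything falls off the work surface, if the arm or the gripper's body presses on something with over 40 N, if the wrist force passes 120 N, or if a joint passes its speed limit or range.

## Working session

There is one attempt and no reset: what is moved stays moved. The work goes in short steps, each a Python script; the robot and the scene stay as the last script left them, time stands still between calls to the robot, and variables do not carry over. Pictures are saved under pics/ and viewed, at most 10 in all, crops included, and the job is handed in when it is done.

```bash
mkdir -p pics; cat > h.py <<'E'
from workcell import env
import numpy as np, cv2
from scipy.spatial.transform import Rotation as R
def camR(p):
    o=np.array(p["orientation"],float)
    if o.shape==(3,3): return o
    return R.from_euler('xyz',o,degrees=True).as_matrix()
def ray(p,u,v,fish=False):
    x=(u-p["cx"])/p["fx"]; y=(v-p["cy"])/p["fy"]
    if fish:
        r=np.hypot(x,y); s=np.sin(r)/r if r>1e-9 else 1
        d=np.array([x*s,-y*s,-np.cos(r)])
    else: d=np.array([x,-y,-1.])
    return np.array(p["position"],float), camR(p)@(d/np.linalg.norm(d))
def onplane(p,u,v,z,fish=False):
    o,d=ray(p,u,v,fish); return o+d*(z-o[2])/d[2]
def proj(p,X,fish=False):
    c=camR(p).T@(np.array(X,float)-np.array(p["position"],float))
    x,y,z=c[0],-c[1],-c[2]
    if fish:
        r=np.hypot(x,y); t=np.arctan2(r,z); k=t/r if r>1e-9 else 0
        return p["cx"]+p["fx"]*x*k, p["cy"]+p["fy"]*y*k
    return p["cx"]+p["fx"]*x/z, p["cy"]+p["fy"]*y/z
E
python3 - <<'E'
from h import *
np.set_printoptions(precision=4,suppress=True)
for n in ("scene","top","wrist"):
    p=env.grab_frame(n); cv2.imwrite(f"pics/{n}0.png",p["image"])
    print(n,{k:v for k,v in p.items() if k!="image"})
    for t in ("clamp","foot","handle_grip","trigger_face","pad_face","bed","washing_up_bottle","padlock","horseshoe"):
        print(' ',t,[(round(d["score"],2),np.round(d["xyz"],3).tolist(),[int(q) for q in proj(p,d["xyz"],n=="wrist")]) for d in env.search_frame(p,t)])
print(env.read_state())
E
```

```text
scene {'fx': 485.73519706313897, 'fy': 485.73519706313897, 'cx': 316.1429102987817, 'cy': 200.6614674476866, 'position': array([1.0762, 0.4624, 0.9341]), 'orientation': array([ 38.9447,   0.859 , 128.862 ]), 'shot': 1}
  clamp [(0.68, [0.635, 0.028, 0.019], [295, 243])]
  foot [(0.86, [0.501, -0.204, 0.042], [259, 156]), (0.64, [0.592, -0.194, 0.048], [236, 178]), (0.56, [0.446, -0.108, 0.046], [302, 160])]
  handle_grip [(0.8, [0.635, 0.031, 0.016], [295, 244])]
  trigger_face [(0.65, [0.639, 0.021, 0.12], [288, 216]), (0.65, [0.501, -0.203, 0.042], [259, 157])]
  pad_face [(0.63, [0.584, 0.029, 0.047], [309, 221])]
  bed [(0.71, [0.634, 0.034, 0.018], [297, 244])]
  washing_up_bottle [(0.87, [0.472, 0.342, 0.114], [464, 244])]
  padlock [(0.55, [0.381, 0.206, 0.024], [422, 210]), (0.27, [0.632, 0.032, 0.017], [297, 243])]
  horseshoe [(0.79, [0.71, -0.254, 0.011], [187, 205])]
top {'fx': 378.79549571196213, 'fy': 378.79549571196213, 'cx': 316.4242296310102, 'cy': 201.40193359817206, 'position': array([0.468 , 0.0452, 1.0989]), 'orientation': array([  5.0131,  -1.8507, -89.2141]), '
[... 927 characters left out ...]
.9044]), 'shot': 3}
  clamp []
  foot []
  handle_grip []
  trigger_face []
  pad_face []
  bed []
  washing_up_bottle [(0.76, [0.438, 0.306, 0.079], [610, 383])]
  padlock []
  horseshoe []
{'clock': 1.5, 'joint_positions': array([-54.2823,  22.0407,   0.4495,   0.001 , -68.4112, -14.8191]), 'qvel': array([ 0.0745,  0.0444, -0.0203,  0.0041, -0.0355, -0.0278]), 'joint_torque': array([  0.0002, -39.0465,  18.7619,   4.2242,   0.0156,  -0.    ]), 'position': array([ 0.223 , -0.5838,  0.2225]), 'tool_rot': array([ 179.9979,   -0.0016, -159.101 ]), 'force': array([-0.022 , -0.2608, -0.4756]), 'wrist_torque': array([-0.0371,  0.0072, -0.0374]), 'finger_force': 0.0, 'opening': 1.0008640162468097}
```

```bash
python3 - <<'E'
import cv2,numpy as np
t=cv2.imread('pics/top0.png');s=cv2.imread('pics/scene0.png')
cv2.imwrite('pics/c1.png',cv2.resize(t[130:290,240:440],None,fx=3.75,fy=3.75,interpolation=cv2.INTER_CUBIC))
cv2.imwrite('pics/c2.png',cv2.resize(s[120:300,180:390],None,fx=3.33,fy=3.33,interpolation=cv2.INTER_CUBIC))
E
```

```text
(no output)
```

View pics/c1.png

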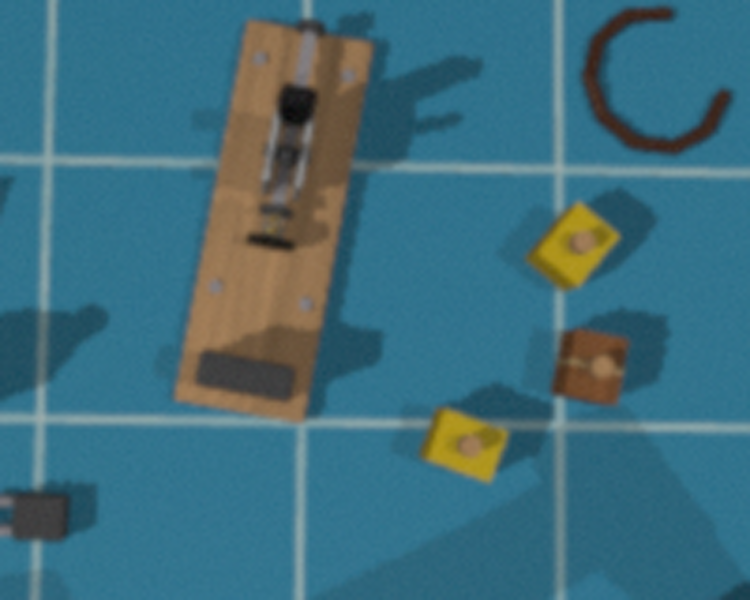

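View pics/c2.png

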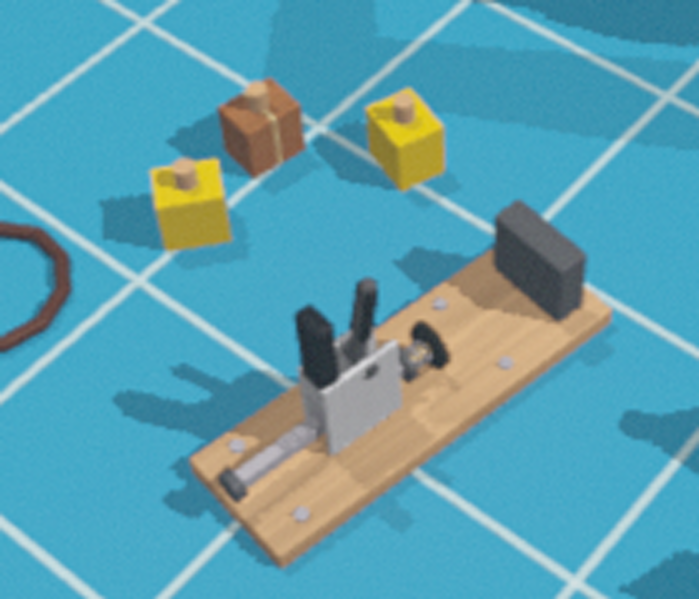

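The things shaped like the foot are, in the full top image: brown at (398,228), yellow at (393,195) and yellow at (364,249). Only the brown one shows wood and a pale seam across its middle, as crops c1 (592,367) and c2 (262,125) confirm, so it is the one meant. On the clamp, the jaw is at the robot-side end and the handle at the far end. Next I'll take closer pictures with the wrist camera.

```bash
python3 - <<'E'
from h import *
np.set_printoptions(precision=4,suppress=True)
def cap(n,name):
    p=env.grab_frame(n); cv2.imwrite(f"pics/{name}.png",p["image"]); np.savez(f"pics/{name}.npz",**{k:v for k,v in p.items()}); return p
t=cap("top","t1"); s=cap("scene","s1")
C=np.array([(245,20),(372,40),(302,420),(176,400)])/3.75+[240,130]
W=np.array([onplane(t,u,v,0.018) for u,v in C]); print(W, W.mean(0))
d=(W[2]+W[3]-W[0]-W[1]); yaw=np.degrees(np.arctan2(d[1],d[0])); print("yaw",yaw,np.linalg.norm(d)/2)
env.goto([0.56,-0.12,0.30],[180,0,180])
for k,pos in enumerate(([0.56,-0.12,0.30],[0.50,-0.205,0.26])):
    if k: env.move_straight(pos)
    env.dwell(0.2)
    p=cap("wrist",f"w{k}")
    print(p["position"],p["orientation"])
    for th in ("foot","pad_face","trigger_face","handle_grip"):
        print(th,[(round(x["score"],2),np.round(x["xyz"],3).tolist(),[int(q) for q in proj(p,x["xyz"],True)]) for x in env.search_frame(p,th)])
print(env.read_state()["clock"],env.read_state()["joint_positions"])
E
```

```text
[[ 0.7557  0.0465  0.018 ]
 [ 0.742  -0.0523  0.018 ]
 [ 0.4478 -0.0017  0.018 ]
 [ 0.4616  0.0939  0.018 ]] [0.6018 0.0216 0.018 ]
yaw 170.5380843666101 0.29819658236115165
[ 0.4879 -0.1204  0.4613] [-15.2892  -0.0586  89.9431]
foot [(0.96, [0.438, -0.121, 0.05], [322, 77]), (0.77, [0.496, -0.211, 0.052], [255, 121]), (0.72, [0.579, -0.2, 0.049], [265, 182]), (0.41, [0.61, 0.022, 0.048], [421, 203])]
pad_face []
trigger_face [(0.49, [0.63, 0.01, 0.134], [432, 239])]
handle_grip [(0.93, [0.566, 0.015, 0.019], [414, 169])]
[ 0.4285 -0.2044  0.4216] [-15.3392  -0.0573  90.0622]
foot [(0.95, [0.58, -0.204, 0.052], [323, 235]), (0.66, [0.432, -0.125, 0.049], [389, 118]), (0.59, [0.491, -0.215, 0.05], [314, 165]), (0.34, [0.524, 0.014, 0.02], [474, 187])]
pad_face []
trigger_face []
handle_grip [(0.64, [0.525, 0.013, 0.02], [473, 188])]
5.4667 [ -5.071   12.3213  -7.9285  -0.0002 -69.7438 -84.9085]
```

View pics/w0.png

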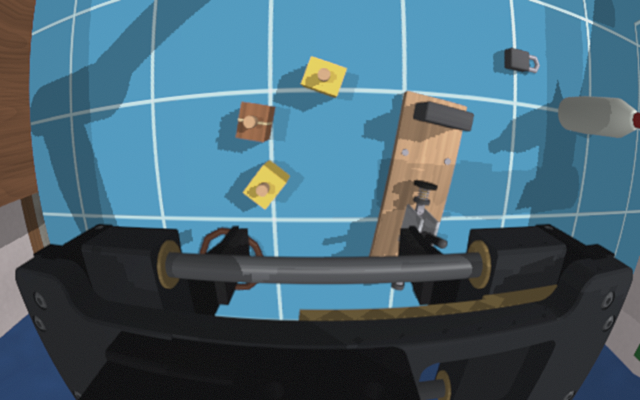

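View pics/w1.png

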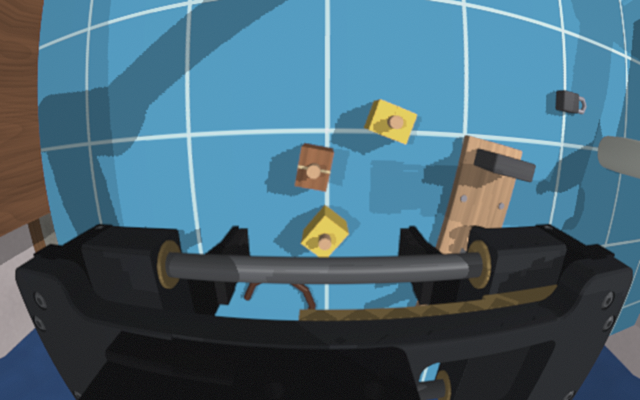

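Picture w0 shows the wooden foot at (255,122) with the clamp jaw at (443,115) and the pad at (425,185). In w1 the foot is at (315,168). Now I'll fit the foot's pose by silhouette, and read clamp corners off enlarged crops.

```bash
cat > fit.py <<'E'
from h import *
from scipy.optimize import minimize
def load(n):
    z=np.load(f"pics/{n}.npz"); return {k:(z[k] if z[k].ndim else z[k].item()) for k in z.files}
bx=np.array([(a*.025,b*.02,c) for a in(-1,1) for b in(-1,1) for c in(0,.05)])
dw=np.array([(.008*np.cos(t),.008*np.sin(t),c) for t in np.arange(0,6.28,.5) for c in(.05,.068)])
SC=4
def sil(p,q,fish,roi):
    x,y,z,w=q; M=R.from_euler('z',w).as_matrix(); im=np.zeros((roi[3]*SC,roi[2]*SC),np.uint8)
    for part in(bx,dw):
        P=np.array([proj(p,M@v+[x,y,z],fish) for v in part])
        P=((P-[roi[0],roi[1]]+.5)*SC).astype(np.float32)
        cv2.fillConvexPoly(im,np.round(cv2.convexHull(P)*16).astype(np.int32),255,cv2.LINE_AA,4)
    return cv2.resize(im,(roi[2],roi[3]),interpolation=cv2.INTER_AREA)/255.
E
python3 - <<'E'
from fit import *
views=[]
for n,c in (("t1",(398,228)),("s1",(259,157)),("w0",(255,122)),("w1",(315,167))):
    p=load(n); im=p["image"].astype(int); roi=(c[0]-25,c[1]-28,50,56)
    b,g,r=[im[roi[1]:roi[1]+56,roi[0]:roi[0]+50,i] for i in range(3)]
    m=(((r-b)>8)&~((r>150)&(g>130)&(b<90))&~((r-b>60)&(g-b>60))).astype(np.uint8)
    m=cv2.morphologyEx(m,cv2.MORPH_CLOSE,np.ones((3,3)))
    k,l=cv2.connectedComponents(m); ids=[i for i in range(1,k)]
    i=max(ids,key=lambda i:(l==i).sum()); m=(l==i).astype(float); print(n,m.sum())
    views.append((p,n[0]=="w",roi,m))
def cost(q): return sum(np.abs(sil(p,q,f,roi)-m).sum()/m.sum() for p,f,roi,m in views)
best=None
for w in(-.3,-.1,.1):
    r=minimize(cost,[.497,-.212,0,w],method='Nelder-Mead',options=dict(initial_simplex=[[.497,-.212,0,w],[.507,-.212,0,w],[.497,-.202,0,w],[.497,-.212,.008,w],[.497,-.212,0,w+.15]],xatol=1e-4,fatol=1e-4))
    print(r.x,np.degrees(r.x[3]),r.fun)
    if best is None or r.fun<best.fun: best=r
for v in views: print(np.abs(sil(v[0],best.x,v[1],v[2])-v[3]).sum()/v[3].sum())
np.save('foot.npy',best.x)
a=load("s1")["image"][195:300,230:370]; b=load("w0")["image"][80:265,365:485]
A=cv2.resize(a,None,fx=3.2,fy=3.2,interpolation=cv2.INTER_CUBIC);B=cv2.resize(b,None,fx=2.9,fy=2.9,interpolation=cv2.INTER_CUBIC)
o=np.zeros((540,800,3),np.uint8); o[:A.shape[0],:A.shape[1]]=A; o[:B.shape[0],450:450+B.shape[1]]=B
cv2.imwrite('pics/c3.png',o)
E
```

```text
t1 308.0
s1 510.0
w0 1217.0
w1 1397.0
[ 4.94124325e-01 -2.16578279e-01 -2.36361795e-04 -1.91515088e-01] -10.973006237977673 0.399124056949524
[ 0.49430715 -0.21659466 -0.00073893 -0.18966506] -10.867007685482983 0.3977557949197317
[ 4.94293904e-01 -2.16647263e-01 -4.84682493e-04 -1.91751166e-01] -10.98653251614733 0.39789218777082025
0.16376368729309906
0.11076509034986544
0.061781623084731015
0.06144539419203616
```

View pics/c3.png

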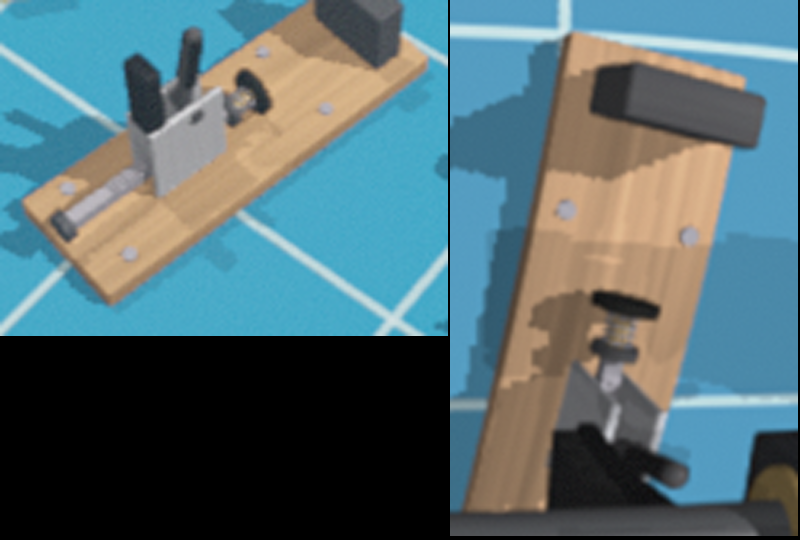

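c3 shows the clamp's board corners at scene crop (22,203), (110,291) and (428,62), and w0 crop (567,35) and (745,77). The pad disc is at w0 crop (627,303), and its front-face extremes are about (592,293) and (660,308).

```bash
python3 - <<'E'
from fit import *
from scipy.optimize import least_squares
t,s,w=load("t1"),load("s1"),load("w0")
T=lambda u,v:(240+(u+.5)/3.75-.5,130+(v+.5)/3.75-.5)
S=lambda u,v:(230+(u+.5)/3.2-.5,195+(v+.5)/3.2-.5)
Wf=lambda u,v:(365+(u-450+.5)/2.9-.5,80+(v+.5)/2.9-.5)
kp=[(t,T(245,20),(-.15,-.05)),(t,T(372,40),(-.15,.05)),(t,T(302,420),(.15,.05)),(t,T(176,400),(.15,-.05)),
(s,S(22,203),(-.15,.05)),(s,S(110,291),(-.15,-.05)),(s,S(428,62),(.15,-.05)),
(w,Wf(567,35),(.15,.05)),(w,Wf(745,77),(.15,-.05))]
def X(q,x,y,z): c,n=np.cos(q[2]),np.sin(q[2]); return [q[0]+c*x-n*y,q[1]+n*x+c*y,z]
def err(q,z=.018): # in metres on plane
    return np.concatenate([onplane(p,*uv,z,p is w)[:2]-np.array(X(q,*a,z))[:2] for p,uv,a in kp])
r=least_squares(err,[.602,.0216,2.976],loss='soft_l1',f_scale=.002); q=r.x
print(q,np.degrees(q[2])); print(np.round(err(q).reshape(-1,2)*1e3,1))
r2=least_squares(lambda p:err(p[:3],p[3]),list(q)+[.018],loss='soft_l1',f_scale=.002); print("free z",r2.x)
np.save('clamp.npy',q)
# pad from w0 : front face top edge (z=.058), and sides at z .04
def inv(P): d=np.array(P[:2])-q[:2]; c,n=np.cos(q[2]),np.sin(q[2]); return c*d[0]+n*d[1],-n*d[0]+c*d[1]
for uv,z in((Wf(627,291),.056),(Wf(592,293),.04),(Wf(660,308),.04)): print("pad w0",np.round(inv(onplane(w,*uv,z,True)),4))
print("pad s", np.round(inv(onplane(s,*S(248,72),.058)),4))
# jaw top/handle/trigger checks
print("handle top s",inv(onplane(s,*S(143,65),.15)),"trig top",inv(onplane(s,*S(193,33),.15)))
E
```

```text
[0.60456102 0.02298153 2.97570778] 170.49549678293025
[[-4.   0.1]
 [-1.2 -0.2]
 [ 0.5  0.9]
 [-2.3 -2.1]
 [ 0.9  2.1]
 [-2.9 -1.8]
 [ 5.9  3.6]
 [ 3.2 -1. ]
 [ 1.2 -0.3]]
free z [0.60437021 0.02284197 2.97059465 0.01305469]
pad w0 [0.03   0.0063]
pad w0 [0.0233 0.0181]
pad w0 [ 0.0222 -0.0197]
pad s [0.0212 0.0046]
handle top s (np.float64(-0.0679591770227007), np.float64(-0.0005154197539878769)) trig top (np.float64(-0.02789264731663797), np.float64(-0.001934439177929132))
```

```bash
cat >> h.py <<'E'
def st(*k):
    s=env.read_state(); print({x:np.round(s[x],3).tolist() for x in ("clock","position","opening","finger_force","force")}); return s
def cap(n,name):
    p=env.grab_frame(n); cv2.imwrite(f"pics/{name}.png",p["image"]); np.savez(f"pics/{name}.npz",**p); return p
def cw(x,y,z):
    q=np.load('clamp.npy'); c,n=np.cos(q[2]),np.sin(q[2]); return [q[0]+c*x-n*y,q[1]+n*x+c*y,z]
E
python3 - <<'E'
from h import *
f=np.load('foot.npy'); q=np.load('clamp.npy'); yaw=np.degrees(f[3])+180; cy=np.degrees(q[2])
env.goto([f[0],f[1],0.10],[180,0,yaw])
print(env.move_straight([f[0],f[1],0.014],rate=.1,force_limit=8)); st()
env.gripper_to(0.0,25); st()
z0=env.read_state()["position"][2]
env.move_straight([f[0],f[1],0.16],rate=.25); st()
b=cw(.080,0,.16)
env.goto(b,[180,0,cy])
env.move_straight(cw(.080,0,.05),rate=.15)
print(env.move_straight(cw(.080,0,z0+.013),rate=.03,force_limit=5)); st()
cap("scene","s2"); cap("top","t2")
E
```

```text
False
{'clock': 7.158, 'position': [0.495, -0.217, 0.015], 'opening': 1.002, 'finger_force': 0.0, 'force': [0.546, -0.24, 0.882]}
{'clock': 8.0, 'position': [0.494, -0.217, 0.014], 'opening': 0.46, 'finger_force': 25.0, 'force': [0.06, 0.14, 0.025]}
{'clock': 8.733, 'position': [0.493, -0.216, 0.159], 'opening': 0.454, 'finger_force': 25.0, 'force': [-1.052, 0.911, -1.345]}
True
{'clock': 11.217, 'position': [0.526, 0.036, 0.032], 'opening': 0.458, 'finger_force': 25.0, 'force': [0.378, 0.78, 2.429]}
```

```bash
python3 - <<'E'
from h import *
p=env.read_state()["position"]
env.gripper_to(0.8); env.dwell(.3); st()
env.move_straight([p[0],p[1],.18],rate=.25)
b=cw(.05,0,.24); env.goto(b,[180,0,np.degrees(np.load('clamp.npy')[2])]); env.dwell(.1)
w=cap("wrist","w2"); s=cap("scene","s3"); st()
a=w["image"][90:260,240:410]; b=s["image"][195:285,240:370]
A=cv2.resize(a,(440,440),interpolation=cv2.INTER_CUBIC);B=cv2.resize(b,(358,248),interpolation=cv2.INTER_CUBIC)
o=np.zeros((440,800,3),np.uint8); o[:,:440]=A; o[:248,442:]=B
cv2.imwrite('pics/c4.png',o)
E
```

```text
{'clock': 12.425, 'position': [0.525, 0.036, 0.031], 'opening': 0.8, 'finger_force': 0.0, 'force': [0.04, -0.085, -0.522]}
{'clock': 13.742, 'position': [0.554, 0.031, 0.238], 'opening': 0.799, 'finger_force': 0.0, 'force': [-0.015, 0.492, 0.122]}
```

View pics/c4.png

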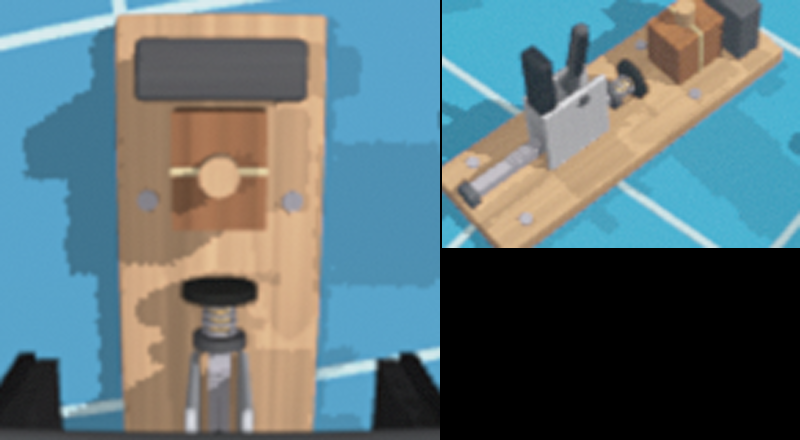

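The foot stands centred, seam crosswise, with about 5 mm to the jaw; it was set down at the right height. Next I go over the trigger.

```bash
python3 - <<'E'
from h import *
cy=np.degrees(np.load('clamp.npy')[2])
for o in (cy-90,cy+90):
    print(o,np.round(env.inverse_kinematics(cw(-.055,0,.24),[180,0,o]),1))
env.gripper_to(1.0,30)
env.goto(cw(-.055,0,.24),[180,0,cy-90])
print(env.move_straight(cw(-.055,0,.106),rate=.12,force_limit=6)); st()
print(env.move_straight(cw(-.060,0,.106),rate=.05,force_limit=6)); st()
p=cap("wrist","w3"); s=cap("scene","s4")
cv2.imwrite('pics/c5.png',np.vstack([p["image"][:, :],cv2.resize(s["image"][195:275,240:368],(320,200)).repeat(1,0) if 0 else np.zeros((1,640,3),np.uint8)]))
print(np.round(proj(p,cw(.025,0,.058),True)),np.round(proj(p,cw(.08,0,.086),True)))
E
```

```text
80.49549678293025 [ 15.2  24.8   7.3   0.  -72.5 155.3]
260.4954967829302 [ 15.2  24.8   7.3   0.  -72.5 -24.7]
False
{'clock': 19.617, 'position': [0.659, 0.014, 0.107], 'opening': 0.998, 'finger_force': 0.0, 'force': [-0.212, -0.372, 0.205]}
False
{'clock': 19.867, 'position': [0.664, 0.013, 0.107], 'opening': 1.003, 'finger_force': 0.0, 'force': [-0.511, -0.681, 0.739]}
[209. 217.] [130. 228.]
```

View pics/c5.png

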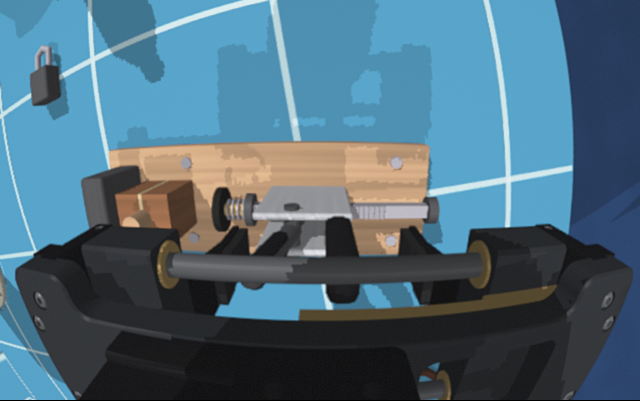

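The wrist view shows the fingers either side of the handle (342,260) and trigger (270,255). The pad is at (220,208), the spring collar at (250,208) and the rod's rear knob at (433,209), so the knob and pad can be tracked to measure the rod.

```bash
cat >> h.py <<'E'
q=np.load('clamp.npy')
def cx(p,u,v,z=.04):
    P=onplane(p,u,v,z,True); d=P[:2]-q[:2]; return np.cos(q[2])*d[0]+np.sin(q[2])*d[1]
REF=np.load('pics/w3.npz')
def track(p,box,dx=70,back=15):
    """column shift of reference patch (u0,v0,u1,v1), searched to the left"""
    u0,v0,u1,v1=box; g=lambda a:cv2.cvtColor(a,cv2.COLOR_BGR2GRAY)
    T=g(REF["image"])[v0:v1,u0:u1]; I=g(p["image"])[v0-2:v1+2,max(0,u0-dx):u1+back]
    r=cv2.matchTemplate(I,T,cv2.TM_CCOEFF_NORMED); _,m,_,l=cv2.minMaxLoc(r); row=r[l[1]]; i=l[0]; off=0
    if 0<i<len(row)-1:
        a,b,c=row[i-1:i+2]; off=.5*(a-c)/(a-2*b+c)
    return i+off+max(0,u0-dx)-u0,m
KNOB=(424,194,443,226); COL=(240,188,257,230); PAD=(208,183,231,234)
def measure(name):
    p=cap("wrist",name); o=[]
    for b in (KNOB,PAD,COL):
        d,m=track(p,b); c=(b[0]+b[2])/2; v=(b[1]+b[3])/2
        o+= [round(1e3*(cx(p,c+d,v)-cx(REF,c,v)),1),round(m,2)]
    print(name,"knob,pad,col mm:",o); return o
E
python3 - <<'E'
from h import *
measure("m0")
for k in range(2):
    for op in (.7,.6,.5,.42):
        env.gripper_to(op,30); s=env.read_state(); print(op,round(s["opening"],3),round(s["finger_force"],1),np.round(s["force"],1))
    measure(f"m{k}sq"); env.gripper_to(.97); env.dwell(.2); measure(f"m{k}r")
st()
p=REF; print("abs pad front",cx(p,211,208),"pad back",cx(p,226,208),"col",cx(p,248,208),"footback",cx(p,193,205,.043))
E
```

```text
m0 knob,pad,col mm: [np.float64(-0.0), 0.99, np.float64(0.0), 0.98, np.float64(0.1), 0.97]
0.7 0.702 1.8 [-2.8 -0.6  1.8]
0.6 0.604 1.8 [-3.5  0.7  3.1]
0.5 0.5 4.7 [-8.4  2.8  6.6]
0.42 0.428 25.0 [-5.8  1.5  6.2]
m0sq knob,pad,col mm: [np.float64(9.9), 0.95, np.float64(10.2), 0.9, np.float64(9.7), 0.83]
m0r knob,pad,col mm: [np.float64(10.0), 0.95, np.float64(10.2), 0.95, np.float64(9.6), 0.8]
0.7 0.702 1.9 [-4.9 -0.2  2.9]
0.6 0.601 1.8 [-3.8 -0.3  2.1]
0.5 0.501 4.7 [-9.4  1.4  6.7]
0.42 0.429 24.9 [-5.8  1.2  6.5]
m1sq knob,pad,col mm: [np.float64(18.4), 0.93, np.float64(18.4), 0.67, np.float64(17.8), 0.83]
m1r knob,pad,col mm: [np.float64(18.4), 0.92, np.float64(18.2), 0.68, np.float64(17.8), 0.8]
{'clock': 27.017, 'position': [0.664, 0.013, 0.106], 'opening': 0.973, 'finger_force': 0.0, 'force': [-0.302, 0.756, -0.402]}
abs pad front 0.029961747153870497 pad back 0.01696120369726282 col -0.0013925281307415164 footback 0.04449514079134891
```

```bash
python3 - <<'E'
from h import *
for op in (.6,.5,.42): env.gripper_to(op,30)
measure("m2sq"); env.gripper_to(.97); env.dwell(.2); a=measure("m2r")
for op in (.6,.55,.5,.47,.44,.42):
    env.gripper_to(op,30); s=env.read_state(); print(op,round(s["opening"],3),round(s["finger_force"],1),np.round(s["force"],1))
    b=measure(f"m3_{int(op*100)}")
    if b[0]>36.5: break
p=env.grab_frame("wrist"); c=p["image"][150:260,70:470]
cv2.imwrite('pics/c6.png',cv2.resize(c,(800,220),interpolation=cv2.INTER_CUBIC)); st()
E
```

```text
m2sq knob,pad,col mm: [np.float64(26.6), 0.9, np.float64(27.5), 0.64, np.float64(26.1), 0.81]
m2r knob,pad,col mm: [np.float64(26.6), 0.91, np.float64(27.4), 0.62, np.float64(26.0), 0.8]
0.6 0.604 1.8 [-3.7 -0.3  3.4]
m3_60 knob,pad,col mm: [np.float64(29.9), 0.92, np.float64(31.4), 0.67, np.float64(29.3), 0.81]
0.55 0.554 3.3 [-6.9  1.8  4.9]
m3_55 knob,pad,col mm: [np.float64(30.4), 0.92, np.float64(31.9), 0.68, np.float64(30.0), 0.79]
0.5 0.502 4.7 [-8.7  1.7  6.4]
m3_50 knob,pad,col mm: [np.float64(31.1), 0.91, np.float64(32.6), 0.72, np.float64(30.6), 0.82]
0.47 0.468 5.3 [-9.8  2.2  8. ]
m3_47 knob,pad,col mm: [np.float64(32.0), 0.91, np.float64(33.4), 0.74, np.float64(31.5), 0.79]
0.44 0.445 7.3 [-6.7  0.7  7.7]
m3_44 knob,pad,col mm: [np.float64(33.9), 0.89, np.float64(35.0), 0.74, np.float64(33.3), 0.78]
0.42 0.426 25.0 [-5.2  1.8  6.8]
m3_42 knob,pad,col mm: [np.float64(34.5), 0.9, np.float64(35.8), 0.7, np.float64(34.2), 0.79]
{'clock': 33.033, 'position': [0.662, 0.013, 0.106], 'opening': 0.428, 'finger_force': 25.701, 'force': [-5.785, 1.048, 6.341]}
```

View pics/c6.png

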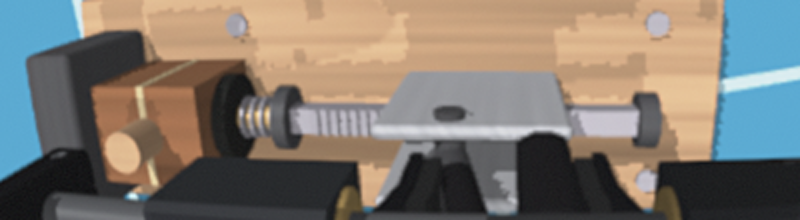

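The pad (crop 232,110) has reached the foot and is still uncompressed, with the foot nearly at the jaw. I'll do the next stroke in fine steps, watching the difference between knob and pad.

```bash
python3 - <<'E'
from h import *
env.gripper_to(.97); env.dwell(.2); a=measure("m4r")
for op in (.75,.7,.66,.63,.60,.56,.52,.49,.47,.455,.445,.435,.425):
    env.gripper_to(op,30); s=env.read_state(); b=measure(f"m4_{int(op*1000)}")
    comp=(b[0]-b[2])+1.3; print(op,round(s["opening"],3),"ff",round(s["finger_force"],1),np.round(s["force"],1),"comp",round(comp,1))
    if comp>3.5: break
st()
p=env.grab_frame("wrist"); c=p["image"][150:260,70:470]
cv2.imwrite('pics/c7.png',cv2.resize(c,(800,220),interpolation=cv2.INTER_CUBIC))
E
```

```text
m4r knob,pad,col mm: [np.float64(34.6), 0.91, np.float64(35.9), 0.68, np.float64(34.1), 0.77]
m4_750 knob,pad,col mm: [np.float64(34.7), 0.88, np.float64(35.9), 0.73, np.float64(34.2), 0.79]
0.75 0.749 ff 2.0 [-4.   1.5  2.6] comp 0.1
m4_700 knob,pad,col mm: [np.float64(35.8), 0.9, np.float64(37.0), 0.74, np.float64(35.2), 0.78]
0.7 0.703 ff 2.1 [-4.8 -0.2  3.2] comp 0.1
m4_660 knob,pad,col mm: [np.float64(36.7), 0.9, np.float64(37.8), 0.75, np.float64(36.1), 0.78]
0.66 0.659 ff 2.0 [-4.5  0.1  4.2] comp 0.2
m4_630 knob,pad,col mm: [np.float64(37.2), 0.88, np.float64(38.4), 0.72, np.float64(36.8), 0.76]
0.63 0.627 ff 2.0 [-4.5 -0.1  2.9] comp 0.1
m4_600 knob,pad,col mm: [np.float64(37.6), 0.9, np.float64(38.6), 0.72, np.float64(37.2), 0.77]
0.6 0.601 ff 2.1 [-3.6  0.3  3.8] comp 0.3
m4_560 knob,pad,col mm: [np.float64(37.9), 0.9, np.float64(38.5), 0.71, np.float64(37.3), 0.78]
0.56 0.565 ff 3.2 [-6.3  1.1  4.2] comp 0.7
m4_520 knob,pad,col mm: [np.float64(38.2), 0.9, np.float64(38.6), 0.72, np.float64(37.5), 0.75]
0.52 0.523 ff 4.7 [-8.6  2.6  5.6] comp 0.9
m4_490 knob,pad,col mm: [n
[... 255 characters left out ...]
 1.7
m4_455 knob,pad,col mm: [np.float64(39.5), 0.89, np.float64(38.5), 0.7, np.float64(39.5), 0.75]
0.455 0.458 ff 10.1 [-9.5  2.6  7.9] comp 2.3
m4_445 knob,pad,col mm: [np.float64(40.0), 0.88, np.float64(38.6), 0.72, np.float64(39.8), 0.76]
0.445 0.452 ff 11.4 [-8.3  2.1  7. ] comp 2.7
m4_435 knob,pad,col mm: [np.float64(40.5), 0.89, np.float64(38.5), 0.7, np.float64(40.2), 0.78]
0.435 0.44 ff 12.4 [-7.8  2.   8.4] comp 3.3
m4_425 knob,pad,col mm: [np.float64(40.9), 0.88, np.float64(38.6), 0.72, np.float64(40.4), 0.78]
0.425 0.428 ff 18.1 [-5.9  1.   7.6] comp 3.6
{'clock': 39.325, 'position': [0.662, 0.013, 0.106], 'opening': 0.433, 'finger_force': 18.593, 'force': [-6.57, 2.104, 6.782]}
```

View pics/c7.png

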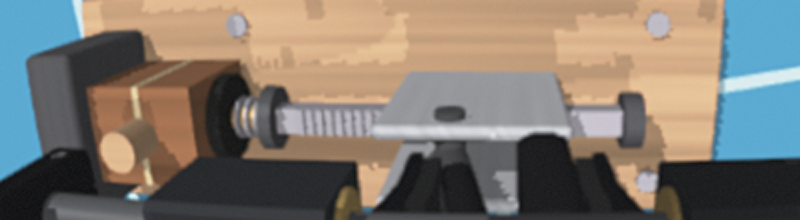

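The foot is flat on the jaw and the spring is in about 3.4 mm at the stroke's end. One more careful stroke brings it to about halfway.

```bash
python3 - <<'E'
from h import *
env.gripper_to(.97); env.dwell(.2); a=measure("m5r")
for op in (.78,.74,.71,.69,.67,.65,.63,.61,.59,.57,.55,.53,.51,.49,.475,.46,.45,.44,.43):
    env.gripper_to(op,30); s=env.read_state(); b=measure(f"m5_{int(op*1000)}")
    print(op,round(s["opening"],3),"ff",round(s["finger_force"],1),"comp",round(b[0]-37.5,1))
    if b[0]-37.5>4.7: break
env.dwell(.6); measure("m5end"); st()
p=env.grab_frame("wrist"); c=p["image"][150:260,70:470]
cv2.imwrite('pics/c8.png',cv2.resize(c,(800,220),interpolation=cv2.INTER_CUBIC))
E
```

```text
m5r knob,pad,col mm: [np.float64(38.6), 0.9, np.float64(38.6), 0.69, np.float64(38.0), 0.74]
m5_780 knob,pad,col mm: [np.float64(38.6), 0.88, np.float64(38.5), 0.7, np.float64(37.9), 0.73]
0.78 0.782 ff 1.6 comp 1.1
m5_740 knob,pad,col mm: [np.float64(38.7), 0.89, np.float64(38.5), 0.7, np.float64(37.9), 0.73]
0.74 0.741 ff 2.4 comp 1.2
m5_710 knob,pad,col mm: [np.float64(38.8), 0.9, np.float64(38.5), 0.7, np.float64(38.2), 0.73]
0.71 0.711 ff 2.7 comp 1.3
m5_690 knob,pad,col mm: [np.float64(39.1), 0.9, np.float64(38.5), 0.7, np.float64(38.6), 0.73]
0.69 0.69 ff 2.7 comp 1.6
m5_670 knob,pad,col mm: [np.float64(39.3), 0.9, np.float64(38.5), 0.71, np.float64(39.1), 0.73]
0.67 0.676 ff 2.8 comp 1.8
m5_650 knob,pad,col mm: [np.float64(39.6), 0.88, np.float64(38.5), 0.7, np.float64(39.5), 0.74]
0.65 0.65 ff 2.9 comp 2.1
m5_630 knob,pad,col mm: [np.float64(39.8), 0.89, np.float64(38.5), 0.73, np.float64(39.7), 0.74]
0.63 0.634 ff 3.0 comp 2.3
m5_610 knob,pad,col mm: [np.float64(40.0), 0.9, np.float64(38.6), 0.73, np.float64(39.8), 0.76]
0.61 0.614 ff 3.0 comp 2.5
m5_590 knob,pad,col mm: [n
[... 859 characters left out ...]
 mm: [np.float64(40.1), 0.89, np.float64(38.5), 0.7, np.float64(39.9), 0.76]
0.46 0.466 ff 5.5 comp 2.6
m5_450 knob,pad,col mm: [np.float64(40.1), 0.88, np.float64(38.6), 0.71, np.float64(39.8), 0.76]
0.45 0.455 ff 8.5 comp 2.6
m5_440 knob,pad,col mm: [np.float64(40.1), 0.9, np.float64(38.5), 0.72, np.float64(39.9), 0.76]
0.44 0.445 ff 11.6 comp 2.6
m5_430 knob,pad,col mm: [np.float64(40.2), 0.89, np.float64(38.7), 0.71, np.float64(40.0), 0.77]
0.43 0.432 ff 11.5 comp 2.7
m5end knob,pad,col mm: [np.float64(40.1), 0.89, np.float64(38.7), 0.71, np.float64(39.9), 0.76]
{'clock': 47.983, 'position': [0.662, 0.013, 0.106], 'opening': 0.433, 'finger_force': 12.488, 'force': [-7.332, 1.341, 6.309]}
```

View pics/c8.png

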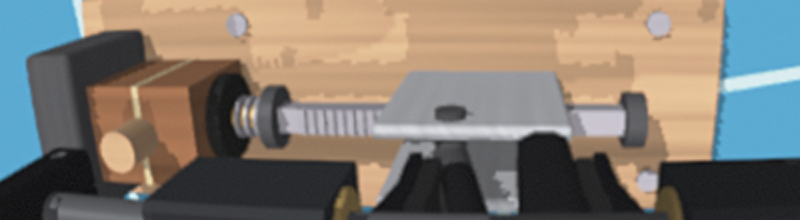

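The rod slipped back about 1 mm late in that stroke, so the spring is now in about 3 mm, which is near the lower limit. I'll repeat the stroke and hold it before the point where it slipped.

```bash
python3 - <<'E'
from h import *
env.gripper_to(.97); env.dwell(.2); a=measure("m6r")
for op in (.72,.66,.62,.59,.56,.53,.51,.495,.485,.475,.468,.46,.45,.44,.43):
    env.gripper_to(op,30); s=env.read_state(); b=measure(f"m6_{int(op*1000)}")
    print(op,round(s["opening"],3),"ff",round(s["finger_force"],1),np.round(s["force"],1),round(s["clock"],1))
    if b[0]>=41.1: break
env.dwell(1.0); measure("m6end"); st()
E
```

```text
m6r knob,pad,col mm: [np.float64(30.7), 0.91, np.float64(5.1), 0.63, np.float64(30.2), 0.8]
m6_720 knob,pad,col mm: [np.float64(32.9), 0.9, np.float64(34.4), 0.67, np.float64(32.5), 0.8]
0.72 0.72 ff 1.9 [-3.3  0.2  3.3] 50.0
m6_660 knob,pad,col mm: [np.float64(34.2), 0.9, np.float64(35.8), 0.67, np.float64(33.7), 0.79]
0.66 0.663 ff 1.9 [-3.8  0.4  2.3] 50.5
m6_620 knob,pad,col mm: [np.float64(35.0), 0.9, np.float64(36.6), 0.69, np.float64(34.5), 0.8]
0.62 0.619 ff 1.8 [-2.6  1.2  3.5] 50.9
m6_590 knob,pad,col mm: [np.float64(35.5), 0.9, np.float64(37.2), 0.73, np.float64(35.0), 0.78]
0.59 0.595 ff 2.0 [-4.   0.7  2.8] 51.3
m6_560 knob,pad,col mm: [np.float64(35.7), 0.91, np.float64(37.3), 0.72, np.float64(35.3), 0.8]
0.56 0.559 ff 3.0 [-5.7  1.9  5.2] 51.7
m6_530 knob,pad,col mm: [np.float64(36.0), 0.91, np.float64(37.6), 0.74, np.float64(35.5), 0.8]
0.53 0.527 ff 4.0 [-7.9  2.5  5.5] 52.1
m6_510 knob,pad,col mm: [np.float64(36.4), 0.91, np.float64(38.0), 0.71, np.float64(36.0), 0.78]
0.51 0.508 ff 4.5 [-8.2  2.3  6.6] 52.4
m6_495 knob,pad,col mm: [np.float64(36.7), 0.91, np.float6
[... 565 characters left out ...]
 np.float64(37.2), 0.77]
0.46 0.461 ff 6.6 [-10.4   2.6   7.8] 53.8
m6_450 knob,pad,col mm: [np.float64(38.2), 0.89, np.float64(38.6), 0.7, np.float64(37.5), 0.75]
0.45 0.453 ff 8.0 [-9.   2.2  6.7] 54.0
m6_440 knob,pad,col mm: [np.float64(38.8), 0.87, np.float64(38.5), 0.71, np.float64(38.0), 0.74]
0.44 0.446 ff 9.2 [-7.   2.5  7.2] 54.3
m6_430 knob,pad,col mm: [np.float64(39.2), 0.87, np.float64(38.6), 0.7, np.float64(39.0), 0.73]
0.43 0.431 ff 10.7 [-7.3  1.6  6.9] 54.6
m6end knob,pad,col mm: [np.float64(39.2), 0.88, np.float64(38.6), 0.7, np.float64(38.9), 0.73]
{'clock': 55.675, 'position': [0.662, 0.013, 0.106], 'opening': 0.433, 'finger_force': 12.066, 'force': [-6.934, 1.774, 6.699]}
```

```bash
python3 - <<'E'
from h import *
env.gripper_to(.97); env.dwell(.1); a=measure("m7r")
for op in (.74,.70,.66,.62,.58,.54,.51,.49,.48):
    env.gripper_to(op,30); b=measure(f"m7_{int(op*1000)}"); s=env.read_state()
    print(op,round(s["opening"],3),"ff",round(s["finger_force"],1),round(s["clock"],1))
    if b[0]>=41.3: break
env.dwell(.4); measure("m7end"); st()
E
```

```text
m7r knob,pad,col mm: [np.float64(30.7), 0.9, np.float64(5.2), 0.63, np.float64(30.2), 0.8]
m7_740 knob,pad,col mm: [np.float64(32.4), 0.91, np.float64(33.9), 0.65, np.float64(32.0), 0.81]
0.74 0.743 ff 1.9 57.6
m7_700 knob,pad,col mm: [np.float64(33.3), 0.89, np.float64(34.9), 0.68, np.float64(32.8), 0.8]
0.7 0.702 ff 1.9 58.0
m7_660 knob,pad,col mm: [np.float64(34.2), 0.9, np.float64(35.8), 0.67, np.float64(33.6), 0.79]
0.66 0.657 ff 1.9 58.4
m7_620 knob,pad,col mm: [np.float64(35.0), 0.89, np.float64(36.6), 0.69, np.float64(34.5), 0.8]
0.62 0.622 ff 1.8 58.9
m7_580 knob,pad,col mm: [np.float64(35.6), 0.9, np.float64(37.2), 0.73, np.float64(35.1), 0.78]
0.58 0.578 ff 2.4 59.3
m7_540 knob,pad,col mm: [np.float64(35.9), 0.89, np.float64(37.5), 0.72, np.float64(35.4), 0.81]
0.54 0.54 ff 3.8 59.7
m7_510 knob,pad,col mm: [np.float64(36.4), 0.91, np.float64(38.0), 0.72, np.float64(36.0), 0.79]
0.51 0.513 ff 4.6 60.1
m7_490 knob,pad,col mm: [np.float64(37.0), 0.89, np.float64(38.5), 0.7, np.float64(36.5), 0.8]
0.49 0.487 ff 5.1 60.4
m7_480 knob,pad,col mm: [np.float64(37.1), 0.9, np.float64(38.5), 0.71, np.float64(36.7), 0.8]
0.48 0.485 ff 5.3 60.7
m7end knob,pad,col mm: [np.float64(37.1), 0.9, np.float64(38.4), 0.7, np.float64(36.7), 0.8]
{'clock': 61.133, 'position': [0.661, 0.013, 0.106], 'opening': 0.482, 'finger_force': 5.307, 'force': [-10.031, 2.726, 6.977]}
```

```bash
python3 - <<'E'
from h import *
env.gripper_to(.44,40); env.gripper_to(.41,40); measure("m8"); st()
E
```

```text
m8 knob,pad,col mm: [np.float64(39.3), 0.87, np.float64(38.5), 0.71, np.float64(39.2), 0.73]
{'clock': 61.833, 'position': [0.663, 0.013, 0.106], 'opening': 0.423, 'finger_force': 40.565, 'force': [-5.2, 2.193, 6.603]}
```

```bash
python3 - <<'E'
from h import *
env.gripper_to(1.0,30); measure("m9a"); env.move_straight(cw(-.058,0,.106),rate=.05); env.dwell(.1); measure("m9b"); s=st()
E
```

```text
m9a knob,pad,col mm: [np.float64(30.7), 0.9, np.float64(5.1), 0.63, np.float64(30.2), 0.8]
m9b knob,pad,col mm: [np.float64(30.6), 0.91, np.float64(5.0), 0.63, np.float64(30.1), 0.8]
{'clock': 63.35, 'position': [0.662, 0.013, 0.106], 'opening': 0.998, 'finger_force': 0.0, 'force': [0.212, 0.5, -0.16]}
```

```bash
python3 - <<'E'
from h import *
env.gripper_to(.53,30); a=measure("n0"); 
if a[0]<35.4: env.gripper_to(.495); measure("n1")
st(); env.gripper_to(.95); measure("n2"); st()
E
```

```text
n0 knob,pad,col mm: [np.float64(35.6), 0.9, np.float64(37.2), 0.72, np.float64(35.2), 0.8]
{'clock': 64.35, 'position': [0.661, 0.013, 0.106], 'opening': 0.53, 'finger_force': 2.573, 'force': [-5.095, 0.212, 4.075]}
n2 knob,pad,col mm: [np.float64(30.6), 0.91, np.float64(5.0), 0.63, np.float64(30.1), 0.8]
{'clock': 65.292, 'position': [0.662, 0.013, 0.106], 'opening': 0.952, 'finger_force': 0.0, 'force': [0.345, -0.01, -0.551]}
```

```bash
python3 - <<'E'
from h import *
G=lambda n:cv2.cvtColor(cv2.imread(f"pics/{n}.png"),cv2.COLOR_BGR2GRAY)
def tr(T,I,u0,v0,w,h,dx=14):
    t=T[v0:v0+h,u0:u0+w]; J=I[v0-2:v0+h+2,u0-dx:u0+w+dx]
    r=cv2.matchTemplate(J,t,cv2.TM_CCOEFF_NORMED);_,m,_,l=cv2.minMaxLoc(r);row=r[l[1]];i=l[0];o=0
    if 0<i<len(row)-1: a,b,c=row[i-1:i+2];o=.5*(a-c)/(a-2*b+c)
    return i+o-dx,m
B=G("m7_660")
# knob near 384..402, pad near ~190, per crop c6: knob x~70+648/2=394, pad ~70+232/2=186, collar ~70+287/2=213
for n in ["m4r","m4_660","m4_600","m4_560","m4_425","m5r","m5_475","m5_430","m6_620","m6_530","m6_495","m6_475","m6_460","m6_440","m6_430","m8","n0"]:
    I=G(n); k=tr(B,I,384,192,20,34); p=tr(B,I,178,184,18,46); c=tr(B,I,206,190,16,40)
    print(n,*(f"{a:.2f}({b:.2f})" for a,b in(k,p,c)),"k-p",round(k[0]-p[0],2))
print("px->mm knob",1e3*(cx(REF,393,209)-cx(REF,394,209)),"pad",1e3*(cx(REF,186,207)-cx(REF,187,207)))
W=G("w3")
for n in ["m0","m0r","m1r","m2r","m4r","m5r","m6r","m7r","m9a"]:
    I=G(n); d=np.abs(I[215:300,240:330].astype(int)-W[215:300,240:330]); print(n,round(d.mean(),2),tr(W,I,262,222,34,26,6))
E
```

```text
m4r -0.58(0.98) -0.08(0.97) -0.45(0.98) k-p -0.5
m4_660 -3.07(0.99) -2.06(0.96) -2.79(0.99) k-p -1.01
m4_600 -4.19(0.99) -2.78(0.95) -3.90(0.99) k-p -1.42
m4_560 -3.06(0.99) -1.43(0.94) -2.90(0.99) k-p -1.63
m4_425 -6.34(0.98) -0.89(0.95) -5.43(0.97) k-p -5.45
m5r -5.54(0.98) -2.89(0.95) -5.04(0.99) k-p -2.64
m5_475 -3.62(0.98) 1.75(0.95) -3.17(0.98) k-p -5.37
m5_430 -5.24(0.98) -0.75(0.95) -4.72(0.98) k-p -4.49
m6_620 -1.03(0.99) -0.80(0.97) -0.86(0.99) k-p -0.23
m6_530 0.43(0.98) 0.56(0.96) 0.39(0.99) k-p -0.13
m6_495 0.49(0.98) 0.71(0.96) 0.62(0.98) k-p -0.22
m6_475 0.41(0.98) 1.00(0.96) 0.52(0.96) k-p -0.59
m6_460 -0.34(0.98) 0.95(0.95) -0.16(0.97) k-p -1.29
m6_440 -2.90(0.99) -0.05(0.95) -2.28(0.97) k-p -2.85
m6_430 -4.04(0.99) -0.62(0.95) -3.33(0.97) k-p -3.42
m8 -4.83(0.99) -1.15(0.95) -4.12(0.98) k-p -3.68
n0 1.38(0.98) 1.23(0.97) 1.25(0.98) k-p 0.15
px->mm knob 0.8127347629393322 pad 0.9429966761635364
m0 3.34 (np.float32(0.97737026), 0.9981200695037842)
m0r 6.48 (np.float32(1.1460581), 0.9984714388847351)
m1r 5.94 (np.float32(1.1461687), 0.9984959363937378)
m2r 6.13 (np.float32(1.1315084), 0.9986528754234314)
m4r 6.18 (np.float32(1.1319308), 0.9986959099769592)
m5r 6.21 (np.float32(1.1350269), 0.9987431764602661)
m6r 7.37 (np.float32(1.7207603), 0.9939561486244202)
m7r 7.45 (np.float32(1.8064013), 0.9940946698188782)
m9a 6.7 (np.float32(1.7275648), 0.9933744668960571)
```

Offline comparison of the saved pictures, checked against the known 2 mm eased-off state (m5r), puts the full squeeze in m8 at about 2.9 mm of spring, inside the 2.5–8 mm window. They also show the trigger no longer returns fully, so it can't take another tooth, and only about 6 s are left. I'll squeeze fully, hold and check.

```bash
python3 - <<'E'
from h import *
env.gripper_to(.5,40); env.gripper_to(.41,45); env.dwell(.4); measure("f0"); st()
G=lambda n:cv2.cvtColor(cv2.imread(f"pics/{n}.png"),cv2.COLOR_BGR2GRAY)
def tr(T,I,u0,v0,w,h,dx=14):
    t=T[v0:v0+h,u0:u0+w]; J=I[v0-2:v0+h+2,u0-dx:u0+w+dx]
    r=cv2.matchTemplate(J,t,cv2.TM_CCOEFF_NORMED);_,m,_,l=cv2.minMaxLoc(r);row=r[l[1]];i=l[0];a,b,c=row[i-1:i+2]
    return i+.5*(a-c)/(a-2*b+c)-dx
B=G("m7_660")
for n in("m5r","m8","f0"):
    I=G(n); print(n,round(-.813*tr(B,I,384,192,20,34)+.943*tr(B,I,178,184,18,46),2))
E
```

```text
f0 knob,pad,col mm: [np.float64(39.5), 0.89, np.float64(38.6), 0.72, np.float64(39.5), 0.74]
{'clock': 67.1, 'position': [0.663, 0.013, 0.106], 'opening': 0.42, 'finger_force': 44.685, 'force': [4.635, -2.752, 4.122]}
m5r 1.77
m8 2.84
f0 2.81
```

```bash
python3 -c "
from h import *
print(env.close_job()); st()"
```

```text
the job is handed in; nothing more can be done
None
the job is handed in; nothing more can be done
```

I handed the job in with the foot upright, seam crosswise and pressed flat to the jaw, and the gripper still holding the trigger squeezed; the spring is only about 2.9 mm in by my measurement, not the halfway 5 mm asked for (the judged window is 2.5–8 mm), because late on the trigger stopped returning fully and could take no further teeth, and no verdict was shown.

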